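Slide the watch-movement stage to its red stop

ROBOT

A 6-joint arm with a two-finger parallel gripper is mounted at the origin on the work surface. World frame = base frame: x ahead of the robot, y to its left, z up, the work surface at z = 0. Lengths are in m, angles in degrees, forces in N, time in s.
With the tool pointing down it reaches from about 0.375 to 0.975 m from the base axis. Payload 3.8 kg.
Tool frame: the origin (TCP) lies at the very end of the fingers, on their centre line; the grasp point (between the pads) lies 19 mm behind it (robot.grip_depth is the distance from the TCP to the grasp point, in m); z points along the fingers, y is the line along which they close (so a half turn about z gives the same grasp; the last joint's range is limited). The gripper opens to 85 mm and grips with 20 to 120 N. Pads are 22 mm wide; open, the fingers measure 114 mm over their backs; the gripper's body (76 mm by 85 mm) begins 54 mm behind the grasp point. The pads swing forward as they close: fully open they stand 13 mm farther back than shut.
Start: joints at [-67.489, 15.12, 91.902, -0, 72.978, -2.114], TCP at [0.281, -0.614, 0.231] pointing down, gripper open.
Joint ranges: [-150.88, 150.88], [-54.13, 125.18], [17.81, 147.31], [-75.09, 255.09], [0, 152.58], [-146.25, 146.25]. Speed limits (degrees/s): [147.25, 147.25, 180, 180, 180, 180].

INTERFACE

Orientations are given as a 3x3 rotation matrix whose columns are the frame's x, y, z axes.
In Python, from station import robot, capture, calibration gives the robot as it stands.
- The arm moves only by the shell command python3 -m jog 'ROWS' [FORCE]. ROWS is text: rows parted by semicolons, each of 7 numbers parted by spaces: the shift along the tool's x, y, z in mm, then the turn, a rotation vector about the tool's x, y, z in degrees, then the gripper command: -1 is shut, 1 is fully open, values between are in proportion. In form: x y z ax ay az claw; .... A call has exactly 5 rows; each row is the pose to reach, as a shift and turn from the pose commanded when the call began, along the tool's axes at that moment; what a row does not reach only later rows make up. A row lasts 1/8 s, in which the tool goes at most 62.5 mm and 10.7 degrees, less where a joint would pass 70% of its speed; a pose out of reach is approached as far as the arm can. A call with a gripper value outside its range is refused whole. The fingers move at their own pace and stop on an object; FORCE is the grip in N (left out, the last holds). Time passes only in rows, so rows that repeat a pose let the fingers close, or fill a call up. It gives the time, the measured TCP pose, the force, the opening and the grip force at its end, in the units of the state.
- robot.observe(): the state, without advancing time (a new reading comes with each control period).
- capture(name): name is "scene" or "side" or "wrist"; returns the picture (384x512x3 uint8, red, green, blue); there is no depth.
- calibration(name): a dict with "fx", "fy", "cx", "cy" (pixels), "R" (3x3) and "t" (3): a world point X has camera coordinates R X + t; the wrist camera has in their place "mount" (4x4, takes a point from camera to tool coordinates, whose origin is the TCP and whose axes are the flange's). Camera axes: x right, y down, z forward; pixel columns grow to the right and rows downward; lengths in m; the calibration is good to about 2 mm. A picture is of the moment at which its call begins: read the wrist's pose just before it. calibration takes no time and is no camera call.
- robot.hand_in(): hands the job in; it is judged then, once.
The state is a dict: "time": time; "q": joint angles; "dq": joint speeds; "joint_efforts": joint torques, N m; "tool_pos": TCP position; "tcp_rot": TCP orientation; "contact_force": force on the tool from outside, world axes, zero at the start; "wrist_torque": the same for the moment, N m; "gripper_width": opening from 0.0 (shut) to 1.0 (fully open); "finger_force": force on a finger pad.
Only numpy, scipy, OpenCV 4.12 (cv2) and the standard library are available. Lean on these libraries where they do the work, as an engineer would, in place of code of your own. Each camera call takes 0.05 s, during which the arm holds its last target. There are 200 camera calls.

TASK

Bring the watch movement to its viewing position: press the green pad in the middle of the sliding stage with the fingertips to free its brake, keep it pressed while you push the stage along its rail until it is right up against the red stop, then let go so that the pad springs up and the brake holds the stage there. Nothing is to be picked up: the orange movement holder rides along in its seat, and the other things on the bench stay where they are.

Things in the scene. Friction and masses are not known exactly. Their poses are not given: they have to be found in the camera images.
- rail: Fixed aluminium slide base on the bench, 440 mm long (its y axis), main rail 60 mm wide, top 24 mm above the bench, with a thin second rail 90 mm away on its +x side. Origin: centre of the main rail, at bench height. The stage slides along its y axis; its yaw and place vary.
- stage_mid (a point): Middle of the steel stage, on its plate's top, 34 mm above the bench, over the main rail. Axes as the rail. The stage is 90 mm long along the rail; its plate reaches 35 mm to -x and 115 mm to +x of here. Two dark ridges at its ends, 15 mm thick, 56 mm wide, tops 56 mm above the bench, leave a 60 mm gap for the green pad. 0.5 kg; slides with 1 N of friction, brake on 12 to 19 N.
- stage (a joint): How far the stage has slid from where it started, in m, positive towards the rail's +y.
- pad_top (a point): Centre of the top face of the green press pad in the middle of the stage; 52 mm along the rail, 44 mm across, 44 mm above the bench when up (12 mm below the ridges' tops). Moves down with the pad.
- pad (a joint): How far the green pad is pressed down, in m: 0 up (brake on), 0.005 fully down. A spring holds it up: it begins to move at 10 N, is at the bottom at 12 N. The brake is free from about 1 mm on; press 2 mm or more, and keep it so while pushing.
- red_stop: The red stop: fixed block across the rail at one end of the stage's run (either end), 16 mm along the rail, 70 mm across, from 24 to 50 mm above the bench, with a steel screw head on top. Origin: centre of its underside, on the rail's centre line. The stage touches it when their middles are 53 mm apart.
- black_stop: The black stop at the other end, of the same size; the wrong end.
- holder: Loose orange plastic movement holder, 44 mm across, 14 mm high, with a brass movement on top (17 mm in all), 50 g. Origin: centre of its underside. It rests on the stage in a shallow square seat, 80 mm to the +x side of the stage's middle, and rides along. Not to be lifted.
- screwdriver: Blue screwdriver, 150 mm, lying on the robot's side of the rail. Leave alone.
- spring_tool: Thin steel spring bar tool, 130 mm, lying beyond the rail. Leave alone.
- loupe: Black eye loupe, 38 mm across, 30 mm high, standing beyond the rail. Leave alone.
- tweezers: Steel tweezers, 120 mm, lying on the robot's side of the rail. Leave alone.
- parts_tray: Grey divided parts tray, 130 by 160 mm, 22 mm high, to the left. Leave alone.
- crystal_jar: Glass crystal container with a steel lid, 66 mm across, 65 mm high, standing on the drawer unit (85 mm high) to the right. Leave alone.

How it is judged:
By the outcome, as a careful person would: the job done as asked, in the order asked, and still so for the second after the job is handed in, with the robot touching nothing.
It also fails if it takes over 38 s, if anything falls off the work surface, if the arm or the gripper's body presses on something with over 40 N, if the wrist force passes 120 N, or if a joint passes its speed limit or range.

## Working session

There is one attempt and no reset: what is moved stays moved. The work goes in short steps, Python scripts to look and compute and a shell command to move; the robot and the scene stay as the last step left them, time stands still between calls to the robot, and variables do not carry over. Pictures are saved under pics/ and viewed, at most 10 in all, crops included, and the job is handed in when it is done.

```bash
mkdir -p pics; python3 - <<'E'
from station import robot,capture,calibration
import cv2,numpy as np
for n in ["scene","side"]:
    cv2.imwrite(f"pics/{n}0.png",cv2.cvtColor(capture(n),cv2.COLOR_RGB2BGR)); c=calibration(n); print(n,c)
s=robot.observe();print(s["time"],s["tool_pos"],np.round(s["tcp_rot"],4),s["contact_force"])
E
```

```text
scene {'fx': 480.8680430925303, 'fy': 480.8680430925303, 'cx': 253.17987089335807, 'cy': 197.96951314336962, 'R': array([[-0.35066851,  0.93648875, -0.00451776],
       [ 0.77233102,  0.2864645 , -0.56695934],
       [-0.52965686, -0.20230399, -0.82373339]]), 't': array([ 0.19465856, -0.42565509,  1.70838594])}
side {'fx': 471.3700282181876, 'fy': 471.3700282181876, 'cx': 250.56016212862957, 'cy': 192.77369380081788, 'R': array([[-0.98594488, -0.16670493, -0.01105216],
       [-0.07399655,  0.49503374, -0.8657171 ],
       [ 0.1497905 , -0.85273153, -0.50041158]]), 't': array([0.58100494, 0.12855058, 1.20259431])}
0.1 [ 0.28100276 -0.61297553  0.23004437] [[ 9.091e-01  4.167e-01 -8.000e-04]
 [ 4.167e-01 -9.090e-01  1.900e-03]
 [ 1.000e-04 -2.100e-03 -1.000e+00]] [ 0.56223498  0.2566819  -0.19502371]
```

View pics/scene0.png

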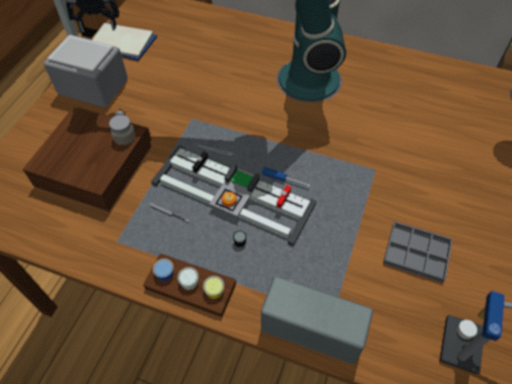

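View pics/side0.png

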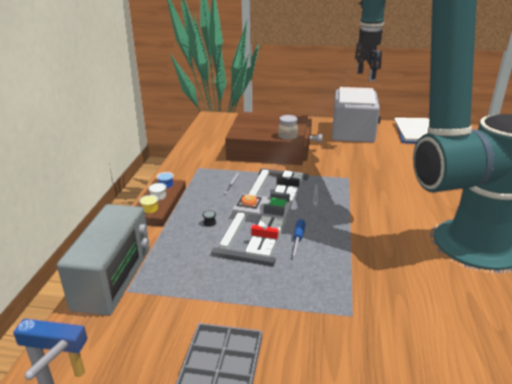

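The scene view shows the pad near (244,179), the red stop near (285,195) and the black stop near (201,160). The side view shows the red stop near (265,231). I'll enlarge both.

```bash
python3 - <<'E'
import cv2
a=cv2.imread("pics/scene0.png")[140:250,145:325];cv2.imwrite("pics/sc.png",cv2.resize(a,None,fx=4.4,fy=4.4,interpolation=cv2.INTER_CUBIC))
a=cv2.imread("pics/side0.png")[160:270,200:320];cv2.imwrite("pics/si.png",cv2.resize(a,None,fx=5,fy=5,interpolation=cv2.INTER_CUBIC))
E
```

```text
(no output)
```

View pics/sc.png

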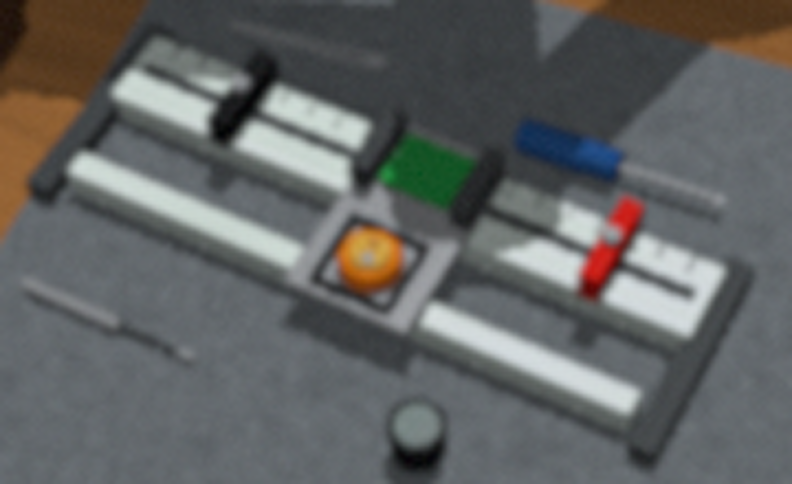

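View pics/si.png

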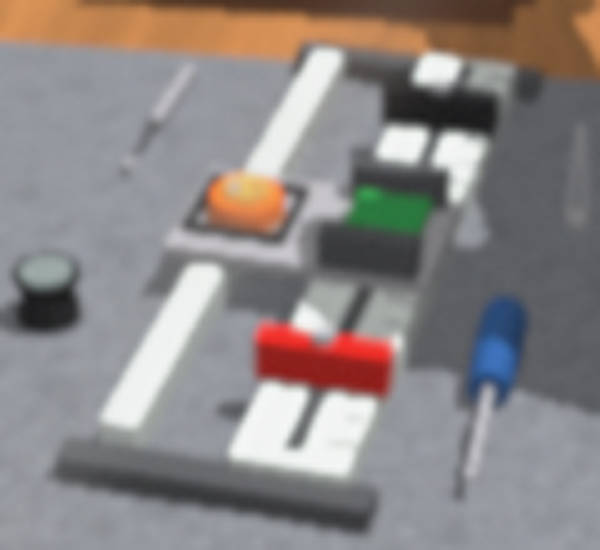

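The pad's corners in the scene crop are (383,173), (412,136), (480,160) and (450,207). The red stop's top runs from (630,203) to (591,283). The stage lies between the stops, and red is towards +y.

```bash
cat > h.py <<'E'
import numpy as np
from station import calibration,robot
def ray(c,uv,z,R=None,t=None):
    c=calibration(c) if isinstance(c,str) else c
    R,t=c["R"],c["t"]
    d=R.T@np.array([(uv[0]-c["cx"])/c["fx"],(uv[1]-c["cy"])/c["fy"],1]);o=-R.T@t
    return o+d*(z-o[2])/d[2]
sc=lambda x,y,z:ray("scene",((x+.5)/4.4+144.5,(y+.5)/4.4+139.5),z)
si=lambda x,y,z:ray("side",((x+.5)/5+199.5,(y+.5)/5+159.5),z)
E
python3 - <<'E'
from h import *
np.set_printoptions(precision=4,suppress=True)
for n,f,p in [("ridgeL",sc,(383,147,.056)),("ridgeR",sc,(480,182,.056)),("pad",sc,(431,172,.044)),("red",sc,(611,241,.05)),("black",sc,(247,92,.05)),
 ("holder",sc,(371,254,.05)),("redEndA",sc,(630,203,.05)),("redEndB",sc,(591,283,.05)),
 ("pad",si,(391,211,.044)),("red",si,(325,338,.05)),("black",si,(441,95,.05)),("holder",si,(248,190,.05))]: print(n,f(*p))
r,b=sc(611,241,.05),sc(247,92,.05)
print(np.degrees(np.arctan2(-(r-b)[0],(r-b)[1])))
E
```

```text
ridgeL [ 0.5269 -0.0771  0.056 ]
ridgeR [ 0.5316 -0.0069  0.056 ]
pad [ 0.5268 -0.0434  0.044 ]
red [0.5424 0.0871 0.05  ]
black [ 0.5112 -0.1831  0.05  ]
holder [ 0.6056 -0.054   0.05  ]
redEndA [0.5094 0.0891 0.05  ]
redEndB [0.5777 0.0855 0.05  ]
pad [ 0.5215 -0.0543  0.044 ]
red [0.5388 0.0834 0.05  ]
black [ 0.5066 -0.1821  0.05  ]
holder [ 0.6019 -0.0551  0.05  ]
-6.579254710462053
```

```bash
python3 -m jog '46 -41 0 0 0 -6 -1; 92 -83 0 0 0 -12 -1; 138 -124 0 0 0 -18 -1; 184 -165 0 0 0 -24 -1; 231 -207 0 0 0 -30 -1' 40; python3 -c "
from h import *
s=robot.observe();R=s['tcp_rot'];p=s['tool_pos'];print(R)
print(np.round(R.T@(np.array([.525,-.075,.20])-p)*1000), np.degrees(np.arctan2(R[1,0],R[0,0])))"
```

```text
time: 0.72
tool_pos: [0.405, -0.3276, 0.2308]
tcp_rot: [[0.577, 0.817, -0.0], [0.817, -0.577, 0.0], [0.0, -0.0, -1.0]]
contact_force: [0.5, 0.0, -0.1]
gripper_width: 0.002
finger_force: 0.0
[[ 5.76547207e-01  8.17063823e-01 -1.66544001e-04]
 [ 8.17063797e-01 -5.76547099e-01  4.41535660e-04]
 [ 2.64742353e-04 -3.90643226e-04 -9.99999889e-01]]
[276. -48.  31.] 54.791942364674746
```

```bash
python3 -m jog '58 -10 0 0 0 -6 -1; 116 -20 0 0 0 -12 -1; 174 -30 0 0 0 -18 -1; 232 -40 15 0 0 -24 -1; 276 -48 31 0 0 -28.6 -1' 40; python3 - <<'E'
from h import *
from station import capture
import cv2
s=robot.observe();a=capture("wrist");np.savez("w.npz",R=s["tcp_rot"],p=s["tool_pos"],a=a)
cv2.imwrite("pics/w1.png",cv2.cvtColor(cv2.resize(a,None,fx=1.5,fy=1.5),cv2.COLOR_RGB2BGR));print(calibration("wrist"),s["tool_pos"])
E
```

```text
time: 1.35
tool_pos: [0.5261, -0.0746, 0.2]
tcp_rot: [[0.114, 0.993, 0.001], [0.993, -0.114, 0.0], [0.0, 0.001, -1.0]]
contact_force: [0.2, -0.3, -0.4]
gripper_width: 0.001
finger_force: 0.0
{'fx': 317.27464215106477, 'fy': 317.27464215106477, 'cx': 253.68041834071641, 'cy': 191.5658828511234, 'mount': array([[ 1.12499030e-03, -9.62561245e-01, -2.71061955e-01,
         6.75031130e-02],
       [ 9.99999330e-01,  1.15672136e-03,  4.27002053e-05,
         6.41457397e-04],
       [ 2.72441590e-04, -2.71061822e-01,  9.62561902e-01,
        -1.42567031e-01],
       [ 0.00000000e+00,  0.00000000e+00,  0.00000000e+00,
         1.00000000e+00]])} [ 0.52611505 -0.07456444  0.20001812]
```

View pics/w1.png

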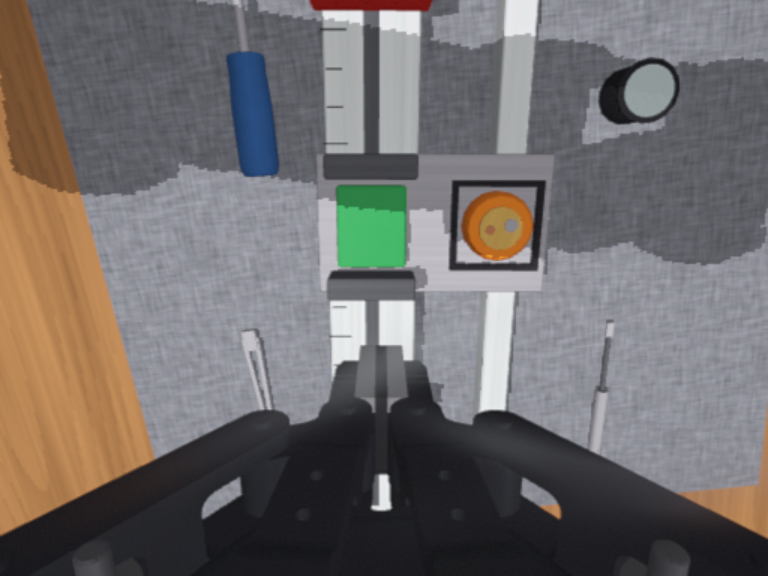

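The pad's corners are at (337,186), (405,186), (405,266) and (338,267) in the enlarged picture. The rail runs vertically, so the yaw is right. The lower edge of the red stop is at row 10.

```bash
python3 - <<'E'
from h import *
d=np.load("w.npz");c=calibration("wrist");M=c["mount"];R=d["R"]@M[:3,:3];o=d["R"]@M[:3,3]+d["p"]
c=dict(c,R=R.T,t=-R.T@o)
P=lambda x,y,z:ray(c,((x+.5)/1.5-.5,(y+.5)/1.5-.5),z)
k=[P(337,186,.044),P(405,186,.044),P(405,266,.044),P(338,267,.044)]
m=np.mean(k,0);print(m,np.linalg.norm(k[0]-k[1]),np.linalg.norm(k[1]-k[2]))
a,b=P(372,30,.024),P(371,330,.024);u=(a-b);print("yaw",np.degrees(np.arctan2(-u[0],u[1])));u/=np.linalg.norm(u)
e=P(371,10,.024);e2=(e-m)[:2]@u[:2];print("red face from mid",e2,"travel",e2-.045)
print("plate edges along", [(P(320,y,.034)-m)@u for y in (155,291)])
t=m.copy();t[2]=.06
print("shift",d["R"].T@(t-d["p"])*1000)
E
```

```text
[ 0.52349538 -0.05117751  0.044     ] 0.04180894988011154 0.0504607534228059
yaw -6.9714312394626194
red face from mid 0.12713752462250855 travel 0.08213752462250855
plate edges along [np.float64(0.04344730197505051), np.float64(-0.04500004206131278)]
shift [ 22.91901648  -5.36816601 140.01709631]
```

```bash
python3 -m jog '10 -2 45 0 0 0 -1; 20 -4 90 0 0 0 -1; 23 -5 125 0 0 0 -1; 23 -5 145 0 0 0 -1; 23 -5 150 0 0 0 -1' 40; python3 -m jog '0 0 2 0 0 0 -1; 0 0 4 0 0 0 -1; 0 0 6 0 0 0 -1; 0 0 8 0 0 0 -1; 0 0 9 0 0 0 -1'
```

```text
time: 2.02
tool_pos: [0.5212, -0.0532, 0.0482]
tcp_rot: [[0.118, 0.993, -0.004], [0.993, -0.118, 0.001], [0.0, -0.004, -1.0]]
contact_force: [0.0, -1.2, 0.1]
gripper_width: 0.0
finger_force: 0.0
time: 2.65
tool_pos: [0.5241, -0.0536, 0.043]
tcp_rot: [[0.118, 0.993, 0.001], [0.993, -0.118, -0.0], [-0.0, 0.001, -1.0]]
contact_force: [-3.1, -0.4, 9.5]
gripper_width: 0.0
finger_force: 5.1
```

```bash
python3 -m jog '0 0 1 0 0 0 -1; 0 0 2 0 0 0 -1; 0 0 3 0 0 0 -1; 0 0 3.5 0 0 0 -1; 0 0 3.5 0 0 0 -1'
```

```text
time: 3.28
tool_pos: [0.5241, -0.0536, 0.0398]
tcp_rot: [[0.118, 0.993, 0.002], [0.993, -0.118, -0.0], [-0.0, 0.002, -1.0]]
contact_force: [-3.9, 0.4, 10.1]
gripper_width: 0.001
finger_force: 5.7
```

```bash
python3 -m jog '3 0 0 0 0 0 -1; 8 0 0 0 0 0 -1; 14 0 0 0 0 0 -1; 20 0 0 0 0 0 -1; 26 0 0 0 0 0 -1'; python3 -m jog '6 0 0 0 0 0 -1; 12 0 0 0 0 0 -1; 18 0 0 0 0 0 -1; 24 0 0 0 0 0 -1; 30 0 0 0 0 0 -1'
```

```text
time: 3.9
tool_pos: [0.5271, -0.0278, 0.0399]
tcp_rot: [[0.118, 0.993, 0.001], [0.993, -0.118, -0.001], [-0.0, 0.001, -1.0]]
contact_force: [-4.3, -0.8, 10.8]
gripper_width: -0.0
finger_force: 5.7
time: 4.53
tool_pos: [0.5306, 0.0022, 0.0399]
tcp_rot: [[0.118, 0.993, 0.001], [0.993, -0.118, -0.0], [-0.0, 0.001, -1.0]]
contact_force: [-3.9, -1.3, 11.8]
gripper_width: 0.006
finger_force: 5.7
```

```bash
python3 -m jog '4 0 0 0 0 0 -1; 8 0 0 0 0 0 -1; 11 0 0 0 0 0 -1; 14 0 0 0 0 0 -1; 16 0 0 0 0 0 -1'; python3 - <<'E'
from h import *
from station import capture
import cv2
for n,w in (("scene",(145,325,140,250)),("side",(200,320,160,270))):
    a=capture(n)[w[2]:w[3],w[0]:w[1]];cv2.imwrite(f"pics/{n}1.png",cv2.cvtColor(cv2.resize(a,None,fx=4.4,fy=4.4,interpolation=2),cv2.COLOR_RGB2BGR))
E
```

```text
time: 5.15
tool_pos: [0.5324, 0.0181, 0.0398]
tcp_rot: [[0.118, 0.993, 0.001], [0.993, -0.118, -0.0], [-0.0, 0.001, -1.0]]
contact_force: [-3.7, -0.2, 11.3]
gripper_width: -0.004
finger_force: 5.7
```

View pics/scene1.png

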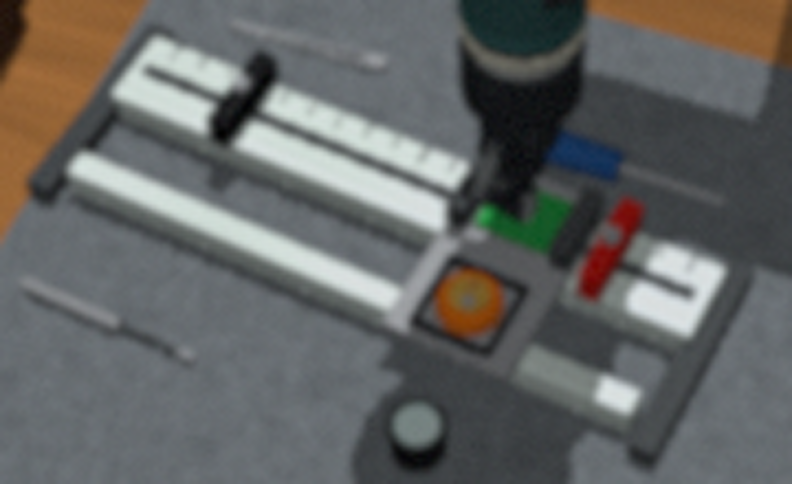

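The stage rides with the fingertips. The gap between the ridge at (581,225) and the red stop at (605,250) is about 10 mm, so I'll continue slowly.

```bash
python3 -m jog '2 0 0 0 0 0 -1; 4 0 0 0 0 0 -1; 6 0 0 0 0 0 -1; 7 0 0 0 0 0 -1; 8 0 0 0 0 0 -1'; python3 -m jog '1 0 0 0 0 0 -1; 2 0 0 0 0 0 -1; 3 0 0 0 0 0 -1; 4 0 0 0 0 0 -1; 4 0 0 0 0 0 -1'
```

```text
time: 5.88
tool_pos: [0.5334, 0.026, 0.0398]
tcp_rot: [[0.118, 0.993, 0.001], [0.993, -0.118, -0.0], [-0.0, 0.001, -1.0]]
contact_force: [-3.8, -0.9, 11.6]
gripper_width: 0.0
finger_force: 5.7
time: 6.5
tool_pos: [0.5338, 0.0283, 0.0398]
tcp_rot: [[0.117, 0.993, 0.001], [0.993, -0.117, -0.003], [-0.003, 0.001, -1.0]]
contact_force: [-2.8, -7.2, 12.0]
gripper_width: -0.003
finger_force: 5.7
```

Contact: the y force is up to 7 N and the travel is 82 mm, as measured. I'll hold briefly, then lift straight up.

```bash
python3 -m jog '1 0 0 0 0 0 -1; 1.5 0 0 0 0 0 -1; 1.5 0 0 0 0 0 -1; 1.5 0 0 0 0 0 -1; 1.5 0 0 0 0 0 -1'; python3 -m jog '0 0 -3 0 0 0 -1; 0 0 -7 0 0 0 -1; 0 0 -12 0 0 0 -1; 0 0 -35 0 0 0 -1; 0 0 -70 0 0 0 -1'; python3 -m jog '-50 0 -30 0 0 0 -1; -100 0 -60 0 0 0 -1; -125 0 -80 0 0 0 -1; -125 0 -80 0 0 0 -1; -125 0 -80 0 0 0 -1'; python3 - <<'E'
from h import *
from station import capture
import cv2
a=capture("wrist");cv2.imwrite("pics/w2.png",cv2.cvtColor(cv2.resize(a,None,fx=1.5,fy=1.5),cv2.COLOR_RGB2BGR))
a=capture("side")[160:270,200:320];cv2.imwrite("pics/side2.png",cv2.cvtColor(cv2.resize(a,None,fx=5,fy=5,interpolation=2),cv2.COLOR_RGB2BGR))
E
```

```text
time: 7.12
tool_pos: [0.5343, 0.0296, 0.04]
tcp_rot: [[0.117, 0.993, 0.002], [0.993, -0.117, -0.003], [-0.003, 0.002, -1.0]]
contact_force: [-4.7, -6.7, 10.8]
gripper_width: 0.002
finger_force: 5.6
time: 7.75
tool_pos: [0.5316, 0.0317, 0.1069]
tcp_rot: [[0.118, 0.993, -0.004], [0.993, -0.118, 0.0], [-0.0, -0.004, -1.0]]
contact_force: [0.2, 0.4, -0.3]
gripper_width: 0.0
finger_force: 0.0
time: 8.38
tool_pos: [0.5179, -0.0918, 0.1869]
tcp_rot: [[0.118, 0.993, -0.001], [0.993, -0.118, 0.001], [0.001, -0.001, -1.0]]
contact_force: [-0.2, -0.0, -0.3]
gripper_width: 0.003
finger_force: 0.0
```

View pics/w2.png

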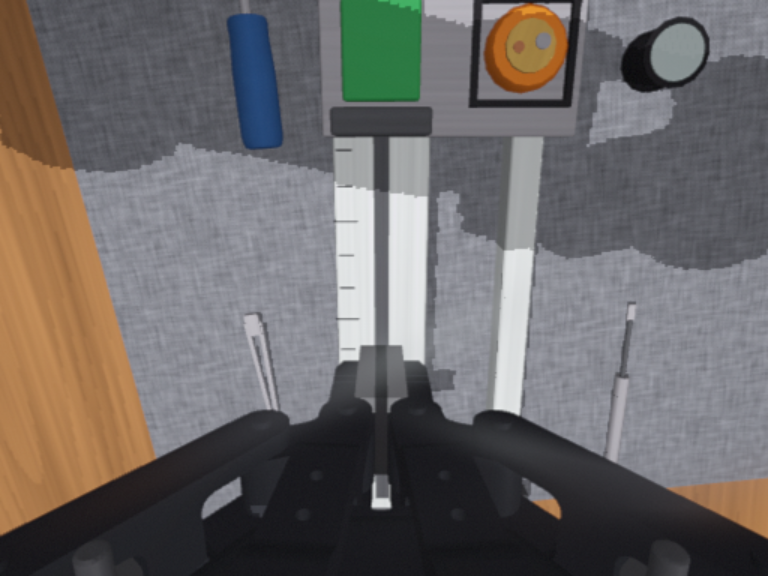

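View pics/side2.png

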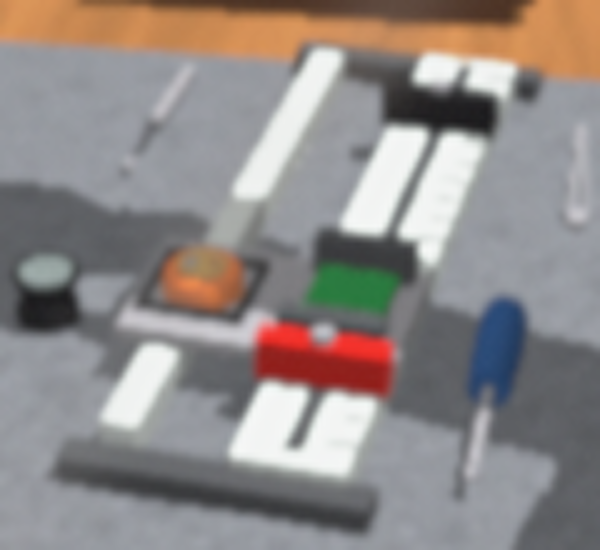

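The stage sits at the stop, the pad is up and the holder is in its seat. I'll check the gap from directly above.

```bash
python3 -m jog '20 0 0 0 0 0 -1; 45 0 0 0 0 0 -1; 75 0 0 0 0 0 -1; 98 0 0 0 0 0 -1; 98 0 0 0 0 0 -1'; python3 -m jog '0 0 0 0 0 0 -1; 0 0 0 0 0 0 -1; 0 0 0 0 0 0 -1; 0 0 0 0 0 0 -1; 0 0 0 0 0 0 -1';python3 - <<'E'
from h import *
from station import capture
import cv2
a=capture("wrist")[40:260,150:400];cv2.imwrite("pics/w3.png",cv2.cvtColor(cv2.resize(a,None,fx=2.7,fy=2.7,interpolation=2),cv2.COLOR_RGB2BGR))
E
```

```text
time: 9.1
tool_pos: [0.5294, 0.007, 0.1865]
tcp_rot: [[0.114, 0.993, -0.002], [0.993, -0.114, 0.0], [0.0, -0.002, -1.0]]
contact_force: [-0.1, 0.1, -0.4]
gripper_width: 0.004
finger_force: 0.0
time: 9.72
tool_pos: [0.5301, 0.0044, 0.1879]
tcp_rot: [[0.118, 0.993, 0.0], [0.993, -0.118, -0.0], [0.0, 0.0, -1.0]]
contact_force: [-0.6, -0.9, 0.2]
gripper_width: 0.002
finger_force: 0.0
```

View pics/w3.png

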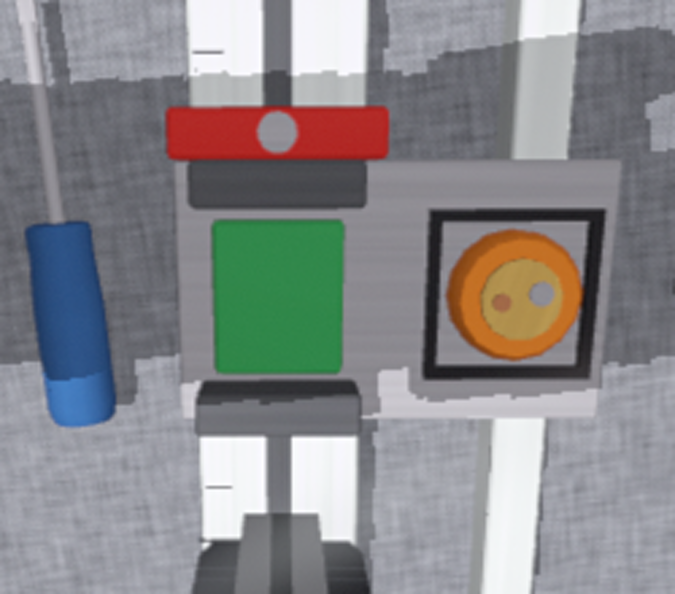

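The red stop's face (row 159) meets the ridge directly with no gap. The pad is up, the holder is seated and nothing else has moved.

```bash
python3 -c "
from station import robot
print(robot.hand_in())"
```

```text
the job is handed in; nothing more can be done
None
```

The stage was pushed about 82 mm until it touched the red stop, the pad was released and sprang up, and the job was handed in at about 10 s with the robot clear of everything.

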